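Comb the scattered pegs into a row against the stop

TASK

Pick up the small wooden hand rake by its upright grip and, holding it, comb the three scattered wooden pegs beside it up against the low wooden stop strip, so that all three lie flat, side by side and close together, parallel to the strip. Move the pegs only with the rake, never with the hand; leave the marker pen, the calculator and the jar where they are. At the end leave the rake standing on its teeth on the table.

Things in the scene. Friction and masses are not known exactly. Their poses are not given: they have to be found in the camera images.
- rake_grip (a point): gripping point in the middle of the free upright grip of the loose wooden hand rake, 85 mm above its tooth tips. The rake (about 120 g) stands on its teeth to the right of the pegs. z points up the grip, x along the head, y across it (raking direction, both faces alike). Grip 28 mm along x, 18 mm along y, 37 to 114 mm above the tooth tips; take it from above, fingers closing along y
- stop_face (a point): middle of the working face of the fixed low wooden stop strip, at table height (z = 0). x runs along the strip, y points squarely away from it, level, to the side where the pegs are (the robot's right). Strip 120 mm along x, 20 mm thick (behind the face), 12 mm high
- peg_a_center (a point): centre (half-way up) of a plain wooden spring peg lying flat, 72 mm long (its own y axis), 13 mm wide, 10 mm high; loose, 12 g, slides easily. It lies on the open (+y) side of the stop strip, askew by 12 to 30 degrees to the strip
- peg_b_center (a point): centre (half-way up) of a plain wooden spring peg lying flat, 72 mm long (its own y axis), 13 mm wide, 10 mm high; loose, 12 g, slides easily. It lies on the open (+y) side of the stop strip, askew by 12 to 30 degrees to the strip
- peg_c_center (a point): centre (half-way up) of a plain wooden spring peg lying flat, 72 mm long (its own y axis), 13 mm wide, 10 mm high; loose, 12 g, slides easily. It lies on the open (+y) side of the stop strip, askew by 12 to 30 degrees to the strip
- marker_center (a point): centre of a fat black marker pen, 125 x 17 mm, lying farther back; a bystander, not one of the rods to comb
- calculator_center (a point): centre of a pocket calculator, 115 x 68 x 13 mm, lying flat at far left; a bystander
- jar_center (a point): centre of a closed small jar, 60 mm across, 92 mm tall, standing farther back; a bystander
- peg_a: the same peg as peg_a_center; origin at the centre of its underside, y along its length
- peg_b: the same peg as peg_b_center; origin at the centre of its underside, y along its length
- peg_c: the same peg as peg_c_center; origin at the centre of its underside, y along its length
- rake: the same rake; origin under its middle at the height of the tooth tips, axes as at rake_grip. Head 101 mm along x, 30 mm along y; seven flat teeth 18 mm tall, 9.5 mm wide with 6 mm gaps, too narrow for a peg to slip between; head bar and steel collar above them, up to 37 mm

How it is judged:
By the outcome, as a careful person would: the job done as asked, in the order asked, and still so for the second after the job is handed in, with the robot touching nothing.
It also fails if it takes over 38 s, if anything falls off the work surface, if the arm or the gripper's body presses on something with over 40 N, if the wrist force passes 120 N, or if a joint passes its speed limit or range.

ROBOT

A 6-joint arm with a two-finger parallel gripper is mounted at the origin on a cart in front of the work surface, level with it; the furniture and walls round the work are solid. World frame = base frame: x ahead of the robot, y to its left, z up, the work surface at z = 0. Lengths are in mm, angles in degrees, forces in N, time in s.
With the tool pointing down it reaches from about 300 to 850 mm from the base axis. Payload 4.2 kg.
Tool frame: the origin (TCP) lies midway between the tips of the shut fingers; the grasp point (between the pads) lies 19 mm behind it (env.grip_point_offset is the distance from the TCP to the grasp point, in mm); z points along the fingers, x is the direction in which the jaws open and shut, and the axes are right-handed (so a half turn about z gives the same grasp; the last joint's range is limited). The gripper opens to 91 mm and grips with 3 to 60 N. Pads are 32 mm wide; open, the fingers measure 118 mm over their backs; the gripper's body (76 mm by 178 mm) begins 60 mm behind the grasp point.
Start: joints at [-1.146, 18.312, 89.639, -0, 72.044, -1.146], TCP at [575.016, 0, 213.976] pointing down, gripper open.
Joint ranges: [-177.97, 177.97], [-48.28, 115.42], [12.27, 149.76], [-77.06, 257.06], [2.81, 150.46], [-146.56, 146.56]. Speed limits (degrees/s): [147.25, 147.25, 180, 180, 180, 180].

INTERFACE

Orientations are given as [roll, pitch, yaw] about the fixed x, y, z axes, in that order (R = Rz(yaw) Ry(pitch) Rx(roll)).
In Python, from workcell import env gives the robot as it stands.
- The arm moves only by the shell command python3 -m pendant 'ROWS' [FORCE]. ROWS is JSON, a list of rows, each an object with "xyz": the shift along the tool's x, y, z in m, a list of three; "roll": the turn about the tool's z in degrees; "jaw": the closure, from 0 (fully open) to 1 (shut). A call has exactly 8 rows; each row is the pose to reach, as a shift and turn from the pose commanded when the call began, along the tool's axes at that moment; what a row does not reach only later rows make up. A row lasts 1/8 s, in which the tool goes at most 62.5 mm and 10.7 degrees, less where a joint would pass 70% of its speed; a pose out of reach is approached as far as the arm can. A call with a gripper value outside its range is refused whole. The fingers move at their own pace and stop on an object; FORCE is the grip in N (left out, the last holds). Time passes only in rows, so rows that repeat a pose let the fingers close, or fill a call up. It gives the time, the measured TCP pose, the force and the opening at its end, in the units of the state.
- env.state(): the state, without advancing time (a new reading comes with each control period).
- env.grab_frame(name): name is "scene" or "side" or "wrist"; returns (picture, depth): 400x640x3 uint8, blue, green, red; 400x640 float32, mm along the optical axis (not along the pixel's ray), 0 where there is no reading.
- env.camera_params(name): a dict with "camera_matrix" (3x3 intrinsics, pixels), "cam_to_world" (4x4, takes a point from camera to world coordinates); the wrist camera has in their place "hand_eye" (4x4, takes a point from camera to tool coordinates, whose origin is the TCP and whose axes are the tool frame's). Camera axes: x right, y up, looking along -z (the intrinsics and any distortion apply to the point x, -y, -z); pixel columns grow to the right and rows downward; lengths in mm; the calibration is good to about 2 mm. A picture is of the moment at which its call begins: read the wrist's pose just before it. camera_params takes no time and is no camera call.
- env.job_done(): hands the job in, once; it reports no verdict.
The state is a dict: "time_s": time; "qpos": joint angles; "qvel": joint speeds; "effort": joint torques, N m; "ee_pos": TCP position; "ee_rot": TCP orientation; "force": force on the tool from outside, world axes, zero at the start; "torque": the same for the moment, N m; "gripper_width": finger opening in mm.
Only numpy, scipy, OpenCV 4.12 (cv2) and the standard library are available. Lean on these libraries where they do the work, as an engineer would, in place of code of your own. Each camera call takes 0.05 s, during which the arm holds its last target. There are 200 camera calls.

## Working session

There is one attempt and no reset: what is moved stays moved. The work goes in short steps, Python scripts to look and compute and a shell command to move; the robot and the scene stay as the last step left them, time stands still between calls to the robot, and variables do not carry over. Pictures are saved under pics/ and viewed, about 8 in all and at most 12, crops included, and the job is handed in when it is done.

```bash
mkdir -p pics; cat > h.py <<'E'
import numpy as np, cv2
from workcell import env
from scipy.spatial.transform import Rotation as R
def shot(name):
    s=env.state(); im,d=env.grab_frame(name); p=env.camera_params(name)
    K=np.array(p["camera_matrix"])
    if "cam_to_world" in p: T=np.array(p["cam_to_world"])
    else:
        W=np.eye(4); W[:3,:3]=R.from_euler('xyz',s["ee_rot"],degrees=True).as_matrix(); W[:3,3]=s["ee_pos"]
        T=W@np.array(p["hand_eye"])
    return im,d,K,T,p
def cloud(d,K,T):
    v,u=np.mgrid[:d.shape[0],:d.shape[1]]
    c=np.stack([(u-K[0,2])/K[0,0]*d,-(v-K[1,2])/K[1,1]*d,-d],-1)
    w=c@T[:3,:3].T+T[:3,3]; w[d==0]=np.nan
    return w
def plane(uv,z,K,T):
    uv=np.atleast_2d(uv).astype(float)
    r=np.stack([(uv[:,0]-K[0,2])/K[0,0],-(uv[:,1]-K[1,2])/K[1,1],-np.ones(len(uv))],-1)@T[:3,:3].T
    return T[:3,3]+r*((z-T[2,3])/r[:,2:3])
E
python3 - <<'E'
from h import *
s=env.state(); print(s)
for n in ("scene","wrist"):
    im,d,K,T,p=shot(n); cv2.imwrite(f"pics/{n}0.png",im); np.savez(f"{n}0.npz",im=im,d=d,K=K,T=T)
    print(n,K,T.round(3),[k for k in p], (d>0).mean(), p.get("distortion"))
E
```

```text
{'time_s': 0.0, 'qpos': array([-1.14640098e+00,  1.83490385e+01,  8.97074307e+01, -4.19370697e-04,
        7.20434330e+01, -1.14734566e+00]), 'qvel': array([ 0.00317027, -0.06430187, -0.00891475,  0.11566168,  0.02511601,
       -0.09953265]), 'effort': array([-5.01459035e-04, -4.12465632e+01, -2.31973493e+01,  7.28826877e-02,
        4.58198413e-02, -1.41870069e-04]), 'ee_pos': array([5.74483892e+02, 3.88589712e-03, 2.13139431e+02]), 'ee_rot': array([-1.79998398e+02,  9.98901149e-02,  1.07571220e-03]), 'force': array([-0.23003676, -0.64606843,  0.61385109]), 'torque': array([-0.00786032, -0.01777327, -0.01599908]), 'gripper_width': 91.03396723690969}
scene [[399.61997064   0.         314.13104542]
 [  0.         399.61997064 203.85699346]
 [  0.           0.           1.        ]] [[ 9.03000e-01  2.98000e-01 -3.09000e-01  3.03820e+02]
 [-4.29000e-01  6.04000e-01 -6.72000e-01 -4.82362e+02]
 [-1.40000e-02  7.39000e-01  6.73000e-01  7.27570e+02]
 [ 0.00000e+00  0.00000e+00  0.00000e+00  1.00000e+00]] ['camera_matrix', 'cam_to_world'] 0.99298046875 None
wrist [[334.44955666   0.         318.69044056]
 [  0.         334.44955666 193.35495239]
 [  0.           0.           1.        ]] [[ 1.00000e+00 -1.00000e-03  2.00000e-03  5.74307e+02]
 [ 1.00000e-03  9.57000e-01  2.89000e-01  8.18500e+01]
 [-2.00000e-03 -2.89000e-01  9.57000e-01  3.83117e+02]
 [ 0.00000e+00  0.00000e+00  0.00000e+00  1.00000e+00]] ['camera_matrix', 'hand_eye'] 0.99602734375 None
```

View pics/scene0.png

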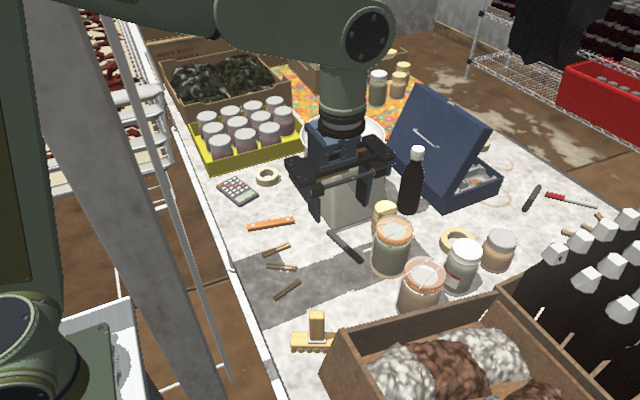

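View pics/wrist0.png

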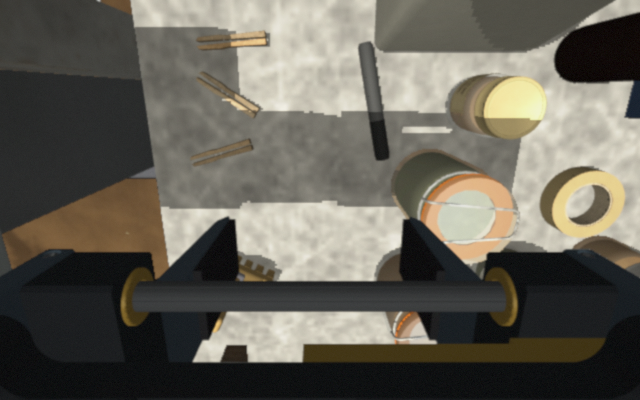

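The scene view shows the strip at (271,224), pegs at (276,250), (281,267) and (287,290), the rake at (313,335) and the marker at (345,246). The wrist view shows the three pegs at (233,40), (228,93) and (222,152). The rake is partly hidden at (250,270).

```bash
python3 - <<'E'
from h import *
im,d,K,T,p=shot("side"); cv2.imwrite("pics/side0.png",im); np.savez("side0.npz",im=im,d=d,K=K,T=T)
print(K,T.round(3))
def pca(P):
    (c,(w,h),a)=cv2.minAreaRect(P[:,:2].astype(np.float32)); b=cv2.boxPoints((c,(w,h),a))
    e=max(b[1]-b[0],b[2]-b[1],key=np.linalg.norm); return np.round(c,1),np.round((w,h),1),round(np.degrees(np.arctan2(e[1],e[0]))%180,1)
for n in ("scene","wrist","side"):
    f=np.load(n+"0.npz"); w=cloud(f["d"],f["K"],f["T"]); hsv=cv2.cvtColor(f["im"],cv2.COLOR_BGR2HSV)
    tab=(np.abs(w[...,2])<8)&(w[...,0]>350)&(w[...,0]<650)&(np.abs(w[...,1])<250); print(n,"table z",np.nanmedian(w[...,2][tab]))
    m=((hsv[...,1]>75)&(hsv[...,0]<28)&(w[...,2]>-6)&(w[...,2]<125)&(w[...,0]>300)&(w[...,0]<700)&(np.abs(w[...,1])<400)).astype(np.uint8)
    k,L,S,C=cv2.connectedComponentsWithStats(m)
    for i in range(1,k):
        if S[i,4]>40:
            P=w[L==i]; v,u=np.nonzero(L==i)
            zm=np.nanpercentile(P[:,2],[5,50,95]).round(1)
            Q=plane(np.c_[u,v],10,f["K"],f["T"])
            print(n,C[i].round(),S[i,4],"z",zm,"xy",np.nanmedian(P,0).round(1),"rect@10",*pca(Q))
E
```

```text
[[488.83106355   0.         322.37710871]
 [  0.         488.83106355 204.08988921]
 [  0.           0.           1.        ]] [[ 4.770000e-01  6.860000e-01 -5.500000e-01 -1.471510e+02]
 [-8.790000e-01  3.800000e-01 -2.890000e-01 -2.725200e+02]
 [ 1.000000e-02  6.210000e-01  7.840000e-01  1.150287e+03]
 [ 0.000000e+00  0.000000e+00  0.000000e+00  1.000000e+00]]
scene table z -0.4283758919708589
scene [270. 223.] 339 z [ 2.2 11.1 13.9] xy [500.3 216.9  11.1] rect@10 [501.9 217.2] [ 28.4 118.3] 167.4
scene [394. 241.] 86 z [110.  118.2 124.4] xy [679.4 -51.1 118.2] rect@10 [748.7  27.7] [18.5 48.4] 149.2
scene [276. 250.] 113 z [ 3.   8.7 11.7] xy [485.6 128.8   8.7] rect@10 [482.8 128.3] [69.6 14.7] 4.9
scene [411. 284.] 84 z [106.7 117.3 124.6] xy [ 650.9 -152.6  117.3] rect@10 [711.2 -91.6] [15.  41.7] 103.5
scene [430. 290.] 104 z [106.2 117.1 124.2] xy [ 673.1 -177.8  117.1] rect@10 [ 742.  -123.9] [17.4 56.5] 164.5
scene [316. 325.] 407 z [ 44.5  89.8 114.3] xy [ 463.4 -135.2   89.8] rect@10 [482.3 -92.2] [62.5 28.8] 64.1
scene [309. 342.] 556 z [ 5.3 28.5 31.5] xy [ 444.8 -128.3
[... 1975 characters left out ...]
[ 646.8 -148.    65.8] rect@10 [ 692.4 -138. ] [87.8 78.9] 7.1
side [480. 261.] 1040 z [ 54.9  97.6 122.7] xy [ 624.6 -339.7   97.6] rect@10 [ 689.  -317.5] [172.3 188.7] 90.1
side [297. 249.] 93 z [ 1.4  8.2 11.7] xy [477.6 135.3   8.2] rect@10 [479.5 133.5] [68.9 13.4] 3.4
side [312. 259.] 86 z [ 3.6  8.3 12.6] xy [469.2  82.7   8.3] rect@10 [471.1  80.7] [12.  67.8] 146.5
side [331. 270.] 54 z [ 4.3  8.7 11.3] xy [466.2  20.7   8.7] rect@10 [460.3  18.1] [66.4 11.2] 16.5
side [381. 289.] 598 z [  9.9  29.9 112.9] xy [ 453.  -128.1   29.9] rect@10 [ 474.6 -113.8] [ 65.3 111.9] 152.6
side [455. 330.] 948 z [ 9.2 43.6 75.5] xy [ 443.6 -326.8   43.6] rect@10 [ 461.6 -328. ] [158.7  40. ] 89.9
```

View pics/side0.png

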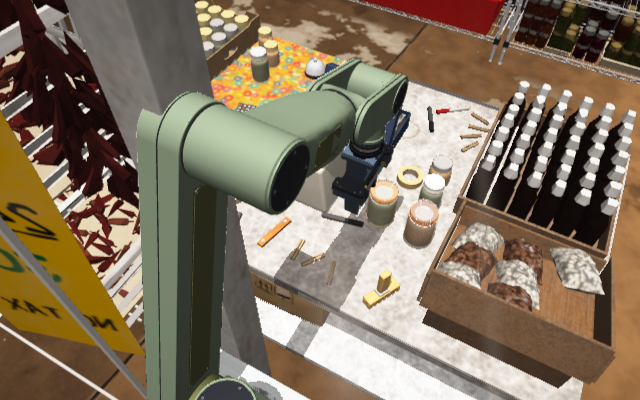

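The side view shows the strip at (274,232), the pegs at (297,249), (312,259) and (331,270), and the rake at (381,285), well clear of the crate. Next I'll get the exact rake and strip poses and work out the strip axes.

```bash
python3 - <<'E'
from h import *
def rect(P):
    c,(w,h),a=cv2.minAreaRect(P[:,:2].astype(np.float32)); b=cv2.boxPoints((c,(w,h),a))
    e=max(b[1]-b[0],b[2]-b[1],key=np.linalg.norm); return np.round(c,1),np.round((w,h),1),round(np.degrees(np.arctan2(e[1],e[0]))%180,1)
for n in ("scene","side","wrist"):
    f=np.load(n+"0.npz"); w=cloud(f["d"],f["K"],f["T"]); hsv=cv2.cvtColor(f["im"],cv2.COLOR_BGR2HSV)
    ok=(hsv[...,1]>60)&(hsv[...,0]<30)
    reg=ok&(w[...,0]>390)&(w[...,0]<540)&(w[...,1]>-200)&(w[...,1]<-70)
    for nm,lo,hi,zp in (("griptop",109,118,114),("headtop",24,34,28)):
        m=reg&(w[...,2]>lo)&(w[...,2]<hi)
        if m.sum()>15:
            v,u=np.nonzero(m); print(n,nm,m.sum(),np.nanmedian(w[...,2][m]).round(1),*rect(w[m]),"ray",*rect(plane(np.c_[u,v],zp,f["K"],f["T"])))
    m=ok&(w[...,2]>8)&(w[...,2]<18)&(w[...,0]>420)&(w[...,0]<580)&(w[...,1]>180)&(w[...,1]<260)
    v,u=np.nonzero(m)
    if m.sum()>15: print(n,"strip",*rect(w[m]),"ray",*rect(plane(np.c_[u,v],12,f["K"],f["T"])))
    b=(w[...,2]>30)&(w[...,1]<-160)&(w[...,1]>-320)&(w[...,0]>380)&(w[...,0]<560)
    if b.sum(): print(n,"crate near edge y max",np.nanpercentile(w[b],[1,50,99],axis=0).round(0))
E
```

```text
scene griptop 133 112.8 [ 465.7 -129.5] [17.3 24.8] 153.7 ray [ 465.1 -130.9] [17.9 24.6] 154.1
scene headtop 415 29.4 [ 459.2 -127. ] [29.9 84.5] 152.9 ray [ 459.2 -127.7] [30.8 84.5] 154.1
scene strip [502.9 219.5] [ 22.8 117.8] 167.0 ray [502.6 217.8] [ 23.7 117.9] 167.9
scene crate near edge y max [[ 421. -319.  103.]
 [ 489. -269.  168.]
 [ 558. -223.  232.]]
side griptop 72 112.6 [ 462.3 -127.5] [17.5 27.3] 154.3 ray [ 460.7 -128. ] [17.7 28.8] 154.6
side headtop 272 28.6 [ 463.2 -127.8] [ 30.7 102.5] 152.4 ray [ 461.9 -127.8] [ 30.8 102.1] 152.7
side strip [498.9 221.7] [ 23.  121.3] 167.5 ray [498.  220.6] [ 22.1 120.3] 167.8
side crate near edge y max [[ 417. -319.   35.]
 [ 443. -274.  165.]
 [ 557. -220.  232.]]
wrist griptop 75 112.3 [ 476.5 -133.3] [17.   4.8] 65.9 ray [ 477.5 -130.8] [18.8  4.7] 63.2
wrist headtop 195 28.4 [ 494.2 -132.2] [12.7 40.5] 155.1 ray [ 494.3 -131.4] [15.3 40.1] 154.7
wrist crate near edge y max [[ 446. -252.   30.]
 [ 457. -251.   31.]
 [ 473. -250.   33.]]
```

```bash
python3 - <<'E'
from h import *
W=np.concatenate([cloud(f["d"],f["K"],f["T"]).reshape(-1,3) for f in (np.load(n+"0.npz") for n in ("scene","side"))])
xs=np.arange(360,600,20); print("x   ",xs)
for y in range(-340,-80,20):
    r=[]
    for x in xs:
        m=(abs(W[:,0]-x-10)<10)&(abs(W[:,1]-y-10)<10)
        r.append(int(np.nanmax(W[m,2])) if m.any() else -99)
    print(y,r)
E
```

```text
x    [360 380 400 420 440 460 480 500 520 540 560 580]
-340 [0, 4, 145, 215, 235, 230, 170, 166, 165, 153, 140, 138]
-320 [0, 3, 144, 212, 235, 231, 176, 173, 167, 156, 143, 143]
-300 [2, 6, 143, 209, 233, 230, 176, 171, 162, 162, 149, 141]
-280 [1, 6, 149, 209, 235, 231, 165, 169, 161, 156, 145, 141]
-260 [1, 3, 143, 209, 234, 231, 139, 149, 148, 144, 138, 130]
-240 [1, 2, 143, 204, 234, 230, 202, 197, 190, 183, 177, 170]
-220 [2, 4, 2, 168, 207, 205, 196, 193, 186, 180, 173, 166]
-200 [1, 6, 5, 4, 5, 2, 3, 2, 3, 3, 2, 4]
-180 [2, 3, 3, 5, 2, 2, 29, 4, 2, 2, 3, 4]
-160 [0, 5, 2, 3, 31, 112, 33, 32, 4, 2, 2, 2]
-140 [2, 3, 31, 33, 117, 117, 113, 32, 2, 3, 2, 4]
-120 [2, 2, 32, 33, 113, 113, 3, 2, 1, 3, 5, 3]
-100 [2, 4, 4, 33, 28, 4, 3, 4, 4, 4, 2, 5]
```

```bash
python3 - <<'E'
from h import *
for n in ("scene","side"):
    f=np.load(n+"0.npz"); W=cloud(f["d"],f["K"],f["T"]).reshape(-1,3)
    for x in range(395,600,15):
        m=(abs(W[:,0]-x)<7.5)&(W[:,1]<-190)&(W[:,1]>-330)&(W[:,2]>60)
        if m.sum()>5: q=W[m]; t=q[q[:,2]>140]; print(n,x,m.sum(),"ymax98",np.percentile(q[:,1],98).round(1),"z>140:",np.percentile(t[:,1],98).round(1) if len(t)>3 else None, np.percentile(q[:,2],98).round(0))
# wrist camera self-view: nearest gripper depth extents
f=np.load("wrist0.npz"); s=env.state(); W=cloud(f["d"],f["K"],f["T"]); t=W-s["ee_pos"]
m=(t[...,2]>20)&(abs(t[...,0])<150)&(abs(t[...,1])<120); q=t[m]
for z in range(20,170,20):
    a=q[(q[:,2]>=z)&(q[:,2]<z+20)]
    if len(a): print(z,len(a),np.percentile(a,[1,99],axis=0)[:,:2].round(0).tolist())
E
```

```text
scene 425 583 ymax98 -232.3 z>140: -232.4 169.0
scene 440 1196 ymax98 -232.8 z>140: -232.8 216.0
scene 455 993 ymax98 -232.9 z>140: -232.9 233.0
scene 470 52 ymax98 -221.8 z>140: -221.8 206.0
scene 485 528 ymax98 -222.8 z>140: -222.8 202.0
scene 500 754 ymax98 -224.1 z>140: -223.8 197.0
scene 515 758 ymax98 -224.6 z>140: -223.7 192.0
scene 530 730 ymax98 -224.3 z>140: -223.5 187.0
scene 545 697 ymax98 -224.2 z>140: -223.5 182.0
scene 560 592 ymax98 -224.0 z>140: -222.2 178.0
scene 575 695 ymax98 -224.4 z>140: -222.1 172.0
scene 590 628 ymax98 -224.2 z>140: -222.2 168.0
side 410 47 ymax98 -230.7 z>140: None 142.0
side 425 788 ymax98 -225.5 z>140: -230.8 181.0
side 440 1033 ymax98 -222.0 z>140: -221.8 226.0
side 455 318 ymax98 -220.7 z>140: -220.7 234.0
side 470 20 ymax98 -219.8 z>140: -219.8 208.0
side 485 19 ymax98 -219.7 z>140: -219.7 203.0
side 500 80 ymax98 -220.4 z>140: -220.4 197.0
side 515 168 ymax98 -220.6 z>140: -220.6 191.0
side 530 188 ymax98 -221.8 z>140: -221.7 185.0
side 545 178 ymax98 -221.3 z>140: -220.7 181.0
side 560 149 ymax98 -221.5 z>140: -220.5 176.0
side 575 202 ymax98 -221.7 z>140: -219.5 172.0
side 590 179 ymax98 -221.2 z>140: -219.4 167.0
20 1985 [[-56.0, -9.0], [55.0, 18.0]]
40 3491 [[-58.0, -17.0], [56.0, 18.0]]
60 2671 [[-75.0, -16.0], [74.0, 37.0]]
80 25794 [[-79.0, 6.0], [78.0, 39.0]]
100 45519 [[-73.0, 19.0], [72.0, 38.0]]
120 305 [[-61.0, 26.0], [60.0, 29.0]]
```

The crate face is at y≈-221. A grasp along rake y would put the gripper body's corner at about y=-226, so it would collide. Instead I'll first grip along rake x, which leaves about 19 mm of clearance, and carry the rake clear behind peg C. There I'll set it down, turn the open gripper 90° and regrip along rake y as asked. Grasp target: TCP (463.5, -129, 66), yaw -26.

```bash
python3 -m pendant '[{"xyz":[-0.03,0.035,0],"roll":8,"jaw":0},{"xyz":[-0.06,0.07,0],"roll":16,"jaw":0},{"xyz":[-0.09,0.104,0],"roll":24,"jaw":0},{"xyz":[-0.1115,0.129,0],"roll":26,"jaw":0},{"xyz":[-0.1115,0.129,0],"roll":26,"jaw":0},{"xyz":[-0.1115,0.129,0.03],"roll":26,"jaw":0},{"xyz":[-0.1115,0.129,0.06],"roll":26,"jaw":0},{"xyz":[-0.1115,0.129,0.07],"roll":26,"jaw":0}]' 30
python3 - <<'E'
from h import *
im,d,K,T,p=shot("scene"); cv2.imwrite("pics/s1.png",cv2.resize(im[230:400,200:440],None,fx=3,fy=3)); print(env.state()["ee_pos"],env.state()["ee_rot"])
E
```

```text
time_s: 1.15
ee_pos: [463.0, -128.1, 142.3]
ee_rot: [180.0, 0.2, -25.9]
force: [0.4, -0.2, 0.3]
gripper_width: 91.1
[ 462.94738344 -128.1322012   141.99774695] [179.98442469   0.20474819 -25.94985246]
```

View pics/s1.png

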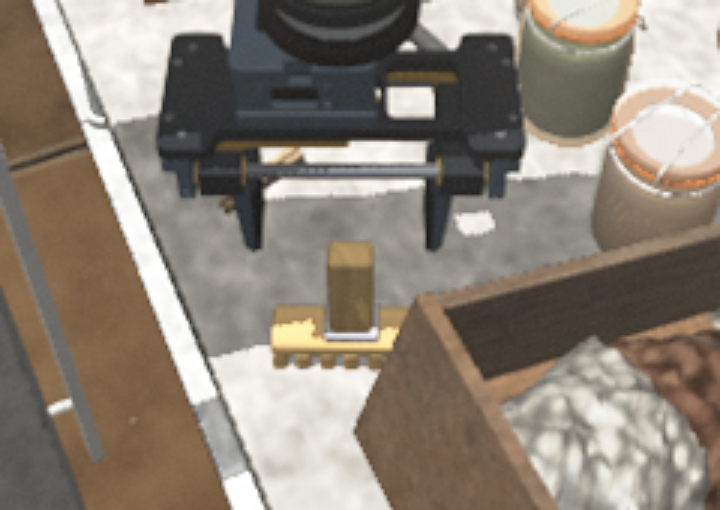

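The crop shows the fingers straddling the grip (350,290), lined up with the head, and clear of the crate. Next: descend and close.

```bash
python3 -m pendant '[{"xyz":[0,0,0.03],"roll":0,"jaw":0},{"xyz":[0,0,0.06],"roll":0,"jaw":0},{"xyz":[0,0,0.078],"roll":0,"jaw":0},{"xyz":[0,0,0.078],"roll":0,"jaw":0.5},{"xyz":[0,0,0.078],"roll":0,"jaw":1},{"xyz":[0,0,0.078],"roll":0,"jaw":1},{"xyz":[0,0,0.078],"roll":0,"jaw":1},{"xyz":[0,0,0.078],"roll":0,"jaw":1}]' 30
```

```text
time_s: 2.2
ee_pos: [463.7, -129.0, 66.3]
ee_rot: [-180.0, -0.0, -26.0]
force: [-0.7, -0.6, -0.3]
gripper_width: 44.0
```

```bash
python3 -m pendant '[{"xyz":[0,0,0],"roll":0,"jaw":1},{"xyz":[0,0,0],"roll":0,"jaw":1},{"xyz":[0,0,0],"roll":0,"jaw":1},{"xyz":[0,0,0],"roll":0,"jaw":1},{"xyz":[0,0,0],"roll":0,"jaw":1},{"xyz":[0,0,-0.004],"roll":0,"jaw":1},{"xyz":[0,0,-0.010],"roll":0,"jaw":1},{"xyz":[0,0,-0.015],"roll":0,"jaw":1}]' 30
```

```text
time_s: 3.2
ee_pos: [463.4, -129.0, 81.3]
ee_rot: [180.0, 0.0, -26.0]
force: [0.3, 0.5, -2.1]
gripper_width: 27.9
```

```bash
python3 -m pendant '[{"xyz":[-0.006,-0.008,0],"roll":-2,"jaw":1},{"xyz":[-0.018,-0.025,0],"roll":-5,"jaw":1},{"xyz":[-0.032,-0.044,0],"roll":-9,"jaw":1},{"xyz":[-0.046,-0.063,0],"roll":-12,"jaw":1},{"xyz":[-0.054,-0.0737,0],"roll":-13.6,"jaw":1},{"xyz":[-0.054,-0.0737,0.005],"roll":-13.6,"jaw":1},{"xyz":[-0.054,-0.0737,0.010],"roll":-13.6,"jaw":1},{"xyz":[-0.054,-0.0737,0.0135],"roll":-13.6,"jaw":1}]' 30
python3 - <<'E'
from h import *
for n in ("scene","side"):
    im,d,K,T,p=shot(n); np.savez(n+"1.npz",im=im,d=d,K=K,T=T); cv2.imwrite(f"pics/{n}2.png",cv2.resize(im[190:370,200:440],None,fx=3,fy=3))
E
```

```text
time_s: 4.2
ee_pos: [447.2, -39.6, 66.9]
ee_rot: [180.0, 0.0, -12.5]
force: [0.9, 0.3, -1.2]
gripper_width: 27.7
```

View pics/scene2.png

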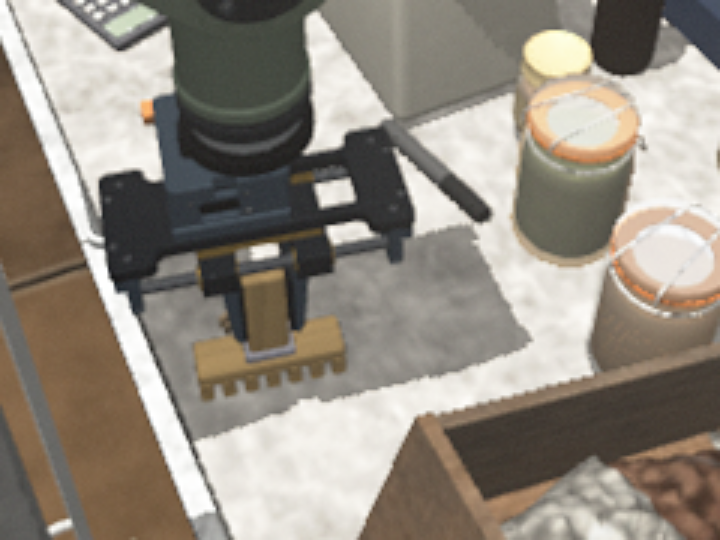

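The rake stands upright at (270,350) in the crop, nearly along the strip and behind the pegs. Now I'll set it down, open, turn about the grip and regrip along rake y.

```bash
python3 -m pendant '[{"xyz":[0,0,0.0015],"roll":0,"jaw":1},{"xyz":[0,0,0.0015],"roll":0,"jaw":0.6},{"xyz":[0,0,0.0015],"roll":0,"jaw":0.3},{"xyz":[0,0,0.0015],"roll":0,"jaw":0},{"xyz":[0,0,0.0015],"roll":0,"jaw":0},{"xyz":[0,0,0.0015],"roll":0,"jaw":0},{"xyz":[0,0,0.0015],"roll":-10,"jaw":0},{"xyz":[0,0,0.0015],"roll":-20,"jaw":0}]' 30 && python3 -m pendant '[{"xyz":[0,0,0],"roll":-10,"jaw":0},{"xyz":[0,0,0],"roll":-20,"jaw":0},{"xyz":[0,0,0],"roll":-30,"jaw":0},{"xyz":[0,0,0],"roll":-40,"jaw":0},{"xyz":[0,0,0],"roll":-50,"jaw":0},{"xyz":[0,0,0],"roll":-60,"jaw":0},{"xyz":[0,0,0],"roll":-70,"jaw":0},{"xyz":[0,0,0],"roll":-70,"jaw":0}]' 30
python3 - <<'E'
from h import *
for n in ("scene","side","wrist"):
    im,d,K,T,p=shot(n); np.savez(n+"2.npz",im=im,d=d,K=K,T=T)
    w=cloud(d,K,T); hsv=cv2.cvtColor(im,cv2.COLOR_BGR2HSV)
    m=(hsv[...,1]>60)&(hsv[...,0]<30)&(w[...,2]>24)&(w[...,2]<34)&(w[...,0]>380)&(w[...,0]<520)&(w[...,1]>-100)&(w[...,1]<10)
    if m.sum()>20: print(n,m.sum(),cv2.minAreaRect(w[m][:,:2].astype(np.float32)))
    if n=="wrist": cv2.imwrite("pics/w2.png",im)
E
```

```text
time_s: 5.3
ee_pos: [447.3, -39.1, 66.0]
ee_rot: [180.0, -0.0, 7.9]
force: [0.6, -0.4, -0.4]
gripper_width: 91.0
time_s: 6.3
ee_pos: [447.3, -39.1, 66.0]
ee_rot: [180.0, -0.0, 77.5]
force: [0.6, 0.7, 0.4]
gripper_width: 91.7
scene 204 ((447.3433532714844, -42.026878356933594), (29.439186096191406, 100.16649627685547), 73.01544189453125)
side 211 ((444.0802001953125, -37.5091552734375), (30.30683708190918, 101.85113525390625), 76.57878112792969)
wrist 2936 ((444.35504150390625, -37.31269073486328), (30.029890060424805, 95.09127044677734), 77.53744506835938)
```

View pics/w2.png

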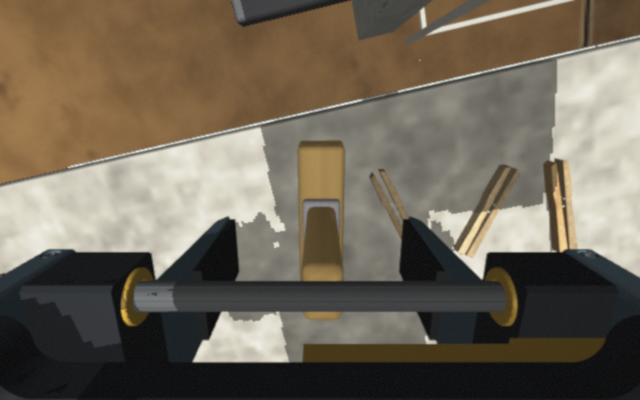

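The rake stands at (321,230), centred between the open fingers. Next: close, then lift about 1 mm.

```bash
python3 -m pendant '[{"xyz":[0,0,0],"roll":0,"jaw":0.5},{"xyz":[0,0,0],"roll":0,"jaw":1},{"xyz":[0,0,0],"roll":0,"jaw":1},{"xyz":[0,0,0],"roll":0,"jaw":1},{"xyz":[0,0,0],"roll":0,"jaw":1},{"xyz":[0,0,0],"roll":0,"jaw":1},{"xyz":[0,0,0],"roll":0,"jaw":1},{"xyz":[0,0,0],"roll":0,"jaw":1}]' 35 && python3 -m pendant '[{"xyz":[0,0,0],"roll":0,"jaw":1},{"xyz":[0,0,0],"roll":0,"jaw":1},{"xyz":[0,0,-0.001],"roll":0,"jaw":1},{"xyz":[0.006,0,-0.001],"roll":0,"jaw":1},{"xyz":[0.012,0,-0.001],"roll":0,"jaw":1},{"xyz":[0.018,0,-0.001],"roll":0,"jaw":1},{"xyz":[0.024,0,-0.001],"roll":0,"jaw":1},{"xyz":[0.030,0,-0.001],"roll":0,"jaw":1}]' 35
```

```text
time_s: 7.45
ee_pos: [447.2, -39.1, 65.9]
ee_rot: [-180.0, 0.0, 77.6]
force: [0.6, -0.7, -1.7]
gripper_width: 17.6
time_s: 8.45
ee_pos: [453.8, -9.3, 66.9]
ee_rot: [-180.0, 0.0, 77.6]
force: [-0.2, -0.1, 0.0]
gripper_width: 17.7
```

```bash
python3 -m pendant '[{"xyz":[0.007,0,0],"roll":0,"jaw":1},{"xyz":[0.014,0,0],"roll":0,"jaw":1},{"xyz":[0.021,0,0],"roll":0,"jaw":1},{"xyz":[0.028,0,0],"roll":0,"jaw":1},{"xyz":[0.035,0,0],"roll":0,"jaw":1},{"xyz":[0.042,0,0],"roll":0,"jaw":1},{"xyz":[0.049,0,0],"roll":0,"jaw":1},{"xyz":[0.056,0,0],"roll":0,"jaw":1}]' 35
python3 - <<'E'
from h import *
im,d,K,T,p=shot("wrist"); cv2.imwrite("pics/w3.png",im)
E
```

```text
time_s: 9.45
ee_pos: [465.9, 45.3, 67.0]
ee_rot: [180.0, -0.0, 77.6]
force: [0.2, -0.3, -1.6]
gripper_width: 17.6
```

View pics/w3.png

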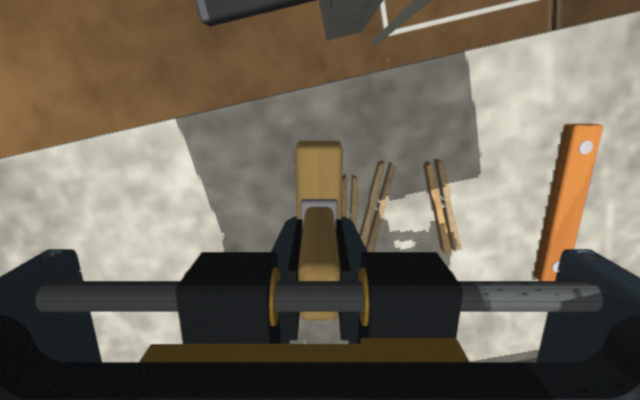

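Peg C is already flush with the rake, and B and A are following at (378,205) and (443,205). I'll check the strip angle and the distance left from this picture.

```bash
python3 - <<'E'
from h import *
im,d,K,T,p=shot("wrist"); w=cloud(d,K,T); hsv=cv2.cvtColor(im,cv2.COLOR_BGR2HSV); s=env.state()
a=np.radians(s["ee_rot"][2]); n=np.array([np.cos(a),np.sin(a)]); t=np.array([n[1],-n[0]])
for nm,r,z in(("strip",np.s_[110:300,530:610],12),("rake",np.s_[140:200,290:345],None)):
    m=np.zeros(im.shape[:2],bool); m[r]=True; m&=(hsv[...,1]>80)&(hsv[...,0]<30)
    if z: m&=(w[...,2]>6)
    v,u=np.nonzero(m); P=plane(np.c_[u,v],z,K,T) if z else w[m]
    q=np.c_[P[:,:2]@t,P[:,:2]@n].astype(np.float32)-[0,s["ee_pos"][:2]@n]
    print(nm,"z",np.nanmedian(w[...,2][m]).round(1),"t",np.percentile(q[:,0],[1,99]).round(1),"n",np.percentile(q[:,1],[1,99]).round(1),cv2.minAreaRect(q.astype(np.float32)))
print("tcp t",s["ee_pos"][:2]@t)
E
```

```text
strip z 11.0 t [383.7 499.1] n [164.8 187.2] ((441.92132568359375, 175.59060668945312), (117.836181640625, 23.794567108154297), 0.1284066140651703)
rake z 30.2 t [nan nan] n [nan nan] ((418.3708190917969, 1.6609878540039062), (42.781105041503906, 23.708335876464844), 15.199634552001953)
tcp t 445.4848496748432
```

```bash
python3 -m pendant '[{"xyz":[0.0065,0,0],"roll":0,"jaw":1},{"xyz":[0.013,0,0],"roll":0,"jaw":1},{"xyz":[0.0195,0,0],"roll":0,"jaw":1},{"xyz":[0.026,0,0],"roll":0,"jaw":1},{"xyz":[0.0325,0,0],"roll":0,"jaw":1},{"xyz":[0.039,0,0],"roll":0,"jaw":1},{"xyz":[0.0455,0,0],"roll":0,"jaw":1},{"xyz":[0.052,0,0],"roll":0,"jaw":1}]' 35; python3 -m pendant '[{"xyz":[0.006,0,0],"roll":0,"jaw":1},{"xyz":[0.012,0,0],"roll":0,"jaw":1},{"xyz":[0.018,0,0],"roll":0,"jaw":1},{"xyz":[0.024,0,0],"roll":0,"jaw":1},{"xyz":[0.030,0,0],"roll":0,"jaw":1},{"xyz":[0.036,0,0],"roll":0,"jaw":1},{"xyz":[0.042,0,0],"roll":0,"jaw":1},{"xyz":[0.048,0,0],"roll":0,"jaw":1}]' 35
python3 - <<'E'
from h import *
im,d,K,T,p=shot("wrist"); cv2.imwrite("pics/w4.png",im)
E
```

```text
time_s: 10.55
ee_pos: [477.0, 96.1, 67.0]
ee_rot: [180.0, -0.0, 77.6]
force: [0.2, 0.1, -2.4]
gripper_width: 18.1
time_s: 11.55
ee_pos: [487.3, 142.9, 66.9]
ee_rot: [180.0, 0.0, 77.6]
force: [-0.5, -0.6, -2.5]
gripper_width: 17.6
```

View pics/w4.png

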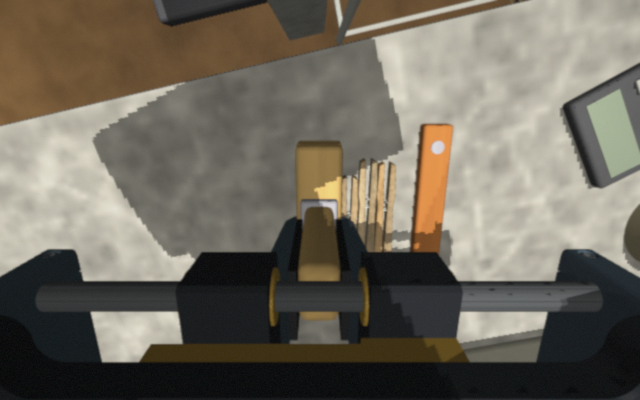

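All three pegs now lie side by side against the rake at (345–395, 210), with about 12 mm left to the orange strip at x≈415–450. From here I creep.

```bash
python3 -m pendant '[{"xyz":[0.0015,0,0],"roll":0,"jaw":1},{"xyz":[0.003,0,0],"roll":0,"jaw":1},{"xyz":[0.0045,0,0],"roll":0,"jaw":1},{"xyz":[0.006,0,0],"roll":0,"jaw":1},{"xyz":[0.0075,0,0],"roll":0,"jaw":1},{"xyz":[0.009,0,0],"roll":0,"jaw":1},{"xyz":[0.010,0,0],"roll":0,"jaw":1},{"xyz":[0.010,0,0],"roll":0,"jaw":1}]' 35; python3 -m pendant '[{"xyz":[0.0005,0,0],"roll":0,"jaw":1},{"xyz":[0.0005,0,0],"roll":0,"jaw":1},{"xyz":[0.001,0,0],"roll":0,"jaw":1},{"xyz":[0.001,0,0],"roll":0,"jaw":1},{"xyz":[0.0015,0,0],"roll":0,"jaw":1},{"xyz":[0.0015,0,0],"roll":0,"jaw":1},{"xyz":[0.002,0,0],"roll":0,"jaw":1},{"xyz":[0.002,0,0],"roll":0,"jaw":1}]' 35
python3 - <<'E'
from h import *
im,d,K,T,p=shot("wrist"); cv2.imwrite("pics/w5.png",cv2.resize(im[100:270,260:500],None,fx=3,fy=3,interpolation=cv2.INTER_CUBIC))
E
```

```text
time_s: 12.6
ee_pos: [489.5, 152.5, 67.0]
ee_rot: [180.0, -0.0, 77.6]
force: [-0.3, -0.8, -1.7]
gripper_width: 17.9
time_s: 13.6
ee_pos: [489.8, 154.3, 67.0]
ee_rot: [180.0, -0.0, 77.6]
force: [-0.5, -0.1, -1.5]
gripper_width: 17.9
```

View pics/w5.png

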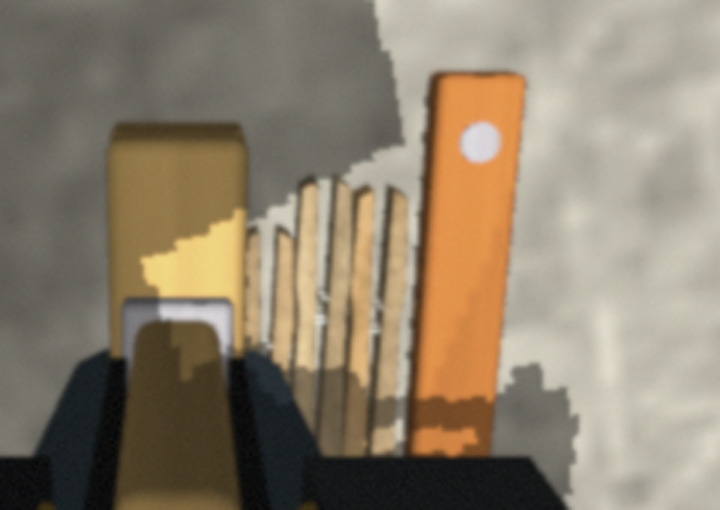

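A gap of about 3 mm remains between peg A (400) and the strip (425), and no contact force shows yet. Keep creeping.

```bash
python3 -m pendant '[{"xyz":[0.0005,0,0],"roll":0,"jaw":1},{"xyz":[0.001,0,0],"roll":0,"jaw":1},{"xyz":[0.001,0,0],"roll":0,"jaw":1},{"xyz":[0.0015,0,0],"roll":0,"jaw":1},{"xyz":[0.0015,0,0],"roll":0,"jaw":1},{"xyz":[0.002,0,0],"roll":0,"jaw":1},{"xyz":[0.002,0,0],"roll":0,"jaw":1},{"xyz":[0.002,0,0],"roll":0,"jaw":1}]' 35;  python3 -m pendant '[{"xyz":[0.0005,0,0],"roll":0,"jaw":1},{"xyz":[0.0005,0,0],"roll":0,"jaw":1},{"xyz":[0.001,0,0],"roll":0,"jaw":1},{"xyz":[0.001,0,0],"roll":0,"jaw":1},{"xyz":[0.001,0,0],"roll":0,"jaw":1},{"xyz":[0.001,0,0],"roll":0,"jaw":1},{"xyz":[0.001,0,0],"roll":0,"jaw":1},{"xyz":[0.001,0,0],"roll":0,"jaw":1}]' 35
```

```text
time_s: 14.65
ee_pos: [490.3, 156.3, 67.0]
ee_rot: [180.0, -0.0, 77.6]
force: [0.2, -0.3, -2.4]
gripper_width: 18.1
time_s: 15.65
ee_pos: [490.5, 157.2, 67.0]
ee_rot: [180.0, -0.0, 77.6]
force: [-0.7, 0.7, -2.1]
gripper_width: 18.1
```

```bash
python3 -m pendant '[{"xyz":[0.0005,0,0],"roll":0,"jaw":1},{"xyz":[0.0005,0,0],"roll":0,"jaw":1},{"xyz":[0.001,0,0],"roll":0,"jaw":1},{"xyz":[0.001,0,0],"roll":0,"jaw":1},{"xyz":[0.0015,0,0],"roll":0,"jaw":1},{"xyz":[0.0015,0,0],"roll":0,"jaw":1},{"xyz":[0.0015,0,0],"roll":0,"jaw":1},{"xyz":[0.0015,0,0],"roll":0,"jaw":1}]' 35
python3 - <<'E'
from h import *
im,d,K,T,p=shot("wrist"); cv2.imwrite("pics/w6.png",cv2.resize(im[100:270,260:500],None,fx=3,fy=3,interpolation=cv2.INTER_CUBIC)); print(env.state()["force"])
E
```

```text
time_s: 16.65
ee_pos: [490.7, 158.2, 67.0]
ee_rot: [180.0, 0.1, 77.6]
force: [-0.7, -5.2, 0.4]
gripper_width: 17.9
[ 0.13295628 -5.28287261  0.87620881]
```

View pics/w6.png

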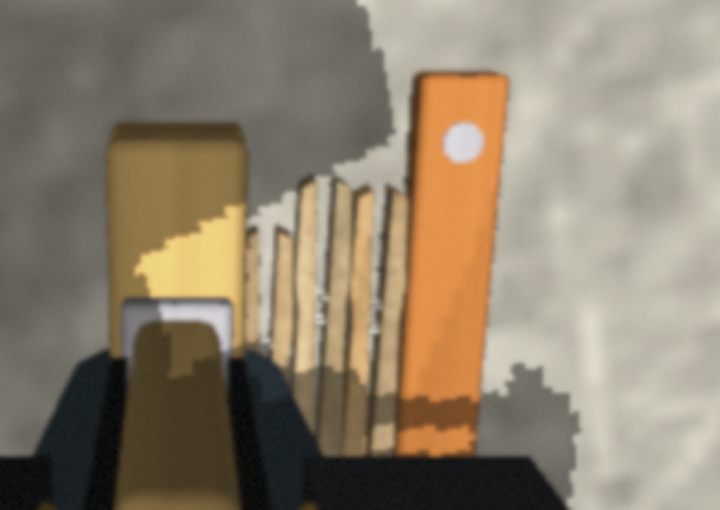

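The stack is flush against the strip: 5 N of contact, no gap at x≈408. Now back off about 40 mm, lower and release.

```bash
python3 -m pendant '[{"xyz":[-0.001,0,0],"roll":0,"jaw":1},{"xyz":[-0.003,0,0],"roll":0,"jaw":1},{"xyz":[-0.008,0,0],"roll":0,"jaw":1},{"xyz":[-0.016,0,0],"roll":0,"jaw":1},{"xyz":[-0.025,0,0],"roll":0,"jaw":1},{"xyz":[-0.034,0,0],"roll":0,"jaw":1},{"xyz":[-0.040,0,0],"roll":0,"jaw":1},{"xyz":[-0.040,0,0],"roll":0,"jaw":1}]' 35; python3 -m pendant '[{"xyz":[0,0,0.0005],"roll":0,"jaw":1},{"xyz":[0,0,0.001],"roll":0,"jaw":1},{"xyz":[0,0,0.001],"roll":0,"jaw":1},{"xyz":[0,0,0.001],"roll":0,"jaw":0.7},{"xyz":[0,0,0.001],"roll":0,"jaw":0.5},{"xyz":[0,0,0.001],"roll":0,"jaw":0.3},{"xyz":[0,0,0.001],"roll":0,"jaw":0.1},{"xyz":[0,0,0.001],"roll":0,"jaw":0}]' 35; python3 -m pendant '[{"xyz":[0,0,0],"roll":0,"jaw":0},{"xyz":[0,0,0],"roll":0,"jaw":0},{"xyz":[0,0,0],"roll":0,"jaw":0},{"xyz":[0,0,-0.02],"roll":0,"jaw":0},{"xyz":[0,0,-0.05],"roll":0,"jaw":0},{"xyz":[0,0,-0.09],"roll":0,"jaw":0},{"xyz":[0,0,-0.12],"roll":0,"jaw":0},{"xyz":[0,0,-0.14],"roll":0,"jaw":0}]' 35
python3 - <<'E'
from h import *
im,d,K,T,p=shot("wrist"); cv2.imwrite("pics/w7.png",im)
f=np.load("wrist0.npz")
im,d,K,T,p=shot("side"); cv2.imwrite("pics/side7.png",cv2.resize(im[170:370,190:450],None,fx=3,fy=3))
E
```

```text
time_s: 17.7
ee_pos: [482.1, 119.2, 67.0]
ee_rot: [180.0, -0.0, 77.5]
force: [1.0, 0.0, -1.4]
gripper_width: 17.8
time_s: 18.7
ee_pos: [482.2, 119.6, 66.0]
ee_rot: [180.0, -0.0, 77.6]
force: [0.1, 0.1, -0.6]
gripper_width: 64.3
time_s: 19.7
ee_pos: [482.6, 119.7, 207.6]
ee_rot: [179.9, -0.1, 77.6]
force: [-0.3, -0.7, -1.1]
gripper_width: 91.0
```

View pics/w7.png

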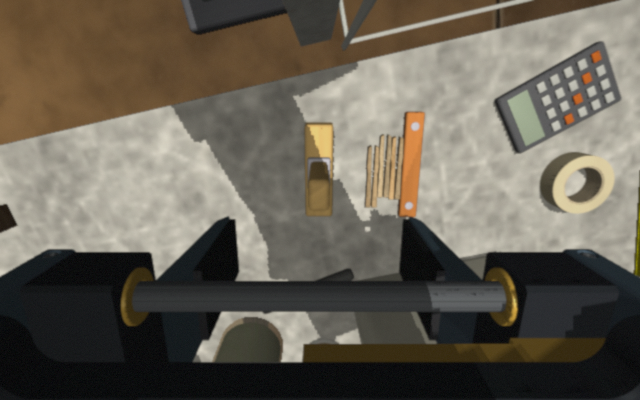

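View pics/side7.png

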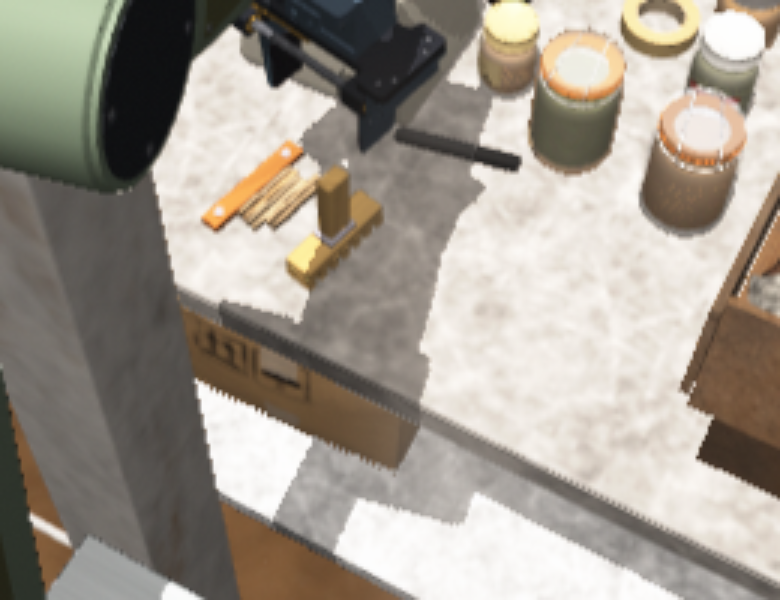

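The rake stands upright at (319,170), and the pegs are side by side at (367–402,170) next to the strip. The marker, jars and calculator look untouched. Now a quick numeric check.

```bash
python3 - <<'E'
from h import *
im,d,K,T,p=shot("wrist"); w=cloud(d,K,T); hsv=cv2.cvtColor(im,cv2.COLOR_BGR2HSV)
a=np.radians(77.6); n=np.array([np.cos(a),np.sin(a)]); t=np.array([n[1],-n[0]])
v,u=np.mgrid[:400,:640]; P=plane(np.c_[u.ravel(),v.ravel()],10,K,T)[:,:2]
N=(P@n).reshape(400,640); X=(P@t).reshape(400,640)
m=(hsv[...,1]>75)&(hsv[...,0]<30)&(u>360)&(u<430)&(v>105)&(v<222)
print("z pct pegs",np.nanpercentile(w[...,2][m&(u<400)],[5,50,98]).round(1))
for r in (145,155,165,175,185,195):
    k=m[r]; e=np.flatnonzero(np.diff(np.r_[0,k.astype(int),0])); print(r,[(round(N[r,e[i]],1),round(N[r,e[i+1]-1],1)) for i in range(0,len(e),2)])
dark=m.astype(np.uint8)*255
cv2.imwrite("pics/w8.png",cv2.resize(im[100:230,290:440],None,fx=4.5,fy=4.5,interpolation=cv2.INTER_CUBIC))
E
```

```text
z pct pegs [ 4.5  8.9 10.6]
145 [(np.float64(275.4), np.float64(276.5)), (np.float64(283.1), np.float64(284.2)), (np.float64(287.5), np.float64(290.9)), (np.float64(296.4), np.float64(304.1)), (np.float64(308.5), np.float64(332.7))]
155 [(np.float64(274.8), np.float64(277.0)), (np.float64(282.6), np.float64(290.4)), (np.float64(295.9), np.float64(304.8)), (np.float64(308.2), np.float64(332.6))]
165 [(np.float64(274.2), np.float64(277.5)), (np.float64(282.0), np.float64(291.0)), (np.float64(295.5), np.float64(304.5)), (np.float64(308.9), np.float64(332.5))]
175 [(np.float64(275.8), np.float64(278.0)), (np.float64(282.6), np.float64(291.6)), (np.float64(295.0), np.float64(332.4))]
185 [(np.float64(275.1), np.float64(278.6)), (np.float64(282.0), np.float64(333.4))]
195 [(np.float64(274.5), np.float64(286.0)), (np.float64(299.9), np.float64(333.3))]
```

The pegs span n=274 to about 313 mm, which is 39 mm or three peg widths. Their tops are at about 10 mm and their edges are constant along the length, so they lie flat, touching and parallel. Handing in.

```bash
python3 -c "
from workcell import env
print(env.job_done(), env.state()['time_s'])"
```

```text
the job is handed in; nothing more can be done
the job is handed in; nothing more can be done
```

The three pegs lie flat, side by side against the stop strip and parallel to it, and the rake stands released on its teeth about 40 mm away. I handed the job in at about 20 s.

- **Grasp:** I first lifted the rake with the fingers closing along its x axis, because closing along y there would have put the gripper body into the crate. I carried it behind the pegs, set it down, turned the open gripper about the grip and regripped along y as asked. Then I combed the pegs to the strip in one straight stroke until about 5 N showed contact.
- **Last checks:** The pegs together measure about 39 mm across, which is three peg widths with no gap. Their tops are at about 10 mm. The rake is upright. The marker, calculator and jars looked unmoved in the pictures, though I did not measure them.
- **Not confirmed or off:** The 12-picture limit stopped my final close-up, so the last check rests on numbers and the two earlier views. Contact with the strip came about 4 mm later than the first estimate from the cameras.

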